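# Seal the findings jar with a fresh desiccant capsule

## Task

Drop the small desiccant capsule into the open jar of silver findings, then set the jar's lid on the neck so that its lugs enter the thread, and screw it clockwise (seen from above) until the torque shows that it is snug on the sealing ring, without overtightening it. Let go of it, and do not disturb the closed pot, the tweezers and the marker pen.

Things in the scene. Friction and masses are not known exactly. Their poses are not given: they have to be found in the camera images.
- jar: white round plastic jar, 70 mm across, held upright in a fixed aluminium nest block (100 mm square, 38 mm high, on a dark foot plate 124 x 104 mm). The block's rubber lining lets the jar give about 2 degrees round its axis at snug torque and spring back. Origin on the table under the jar's axis, z up. Rim 96 mm above the table; mouth 33 mm across; inside floor at 13 mm; neck 45 mm across.
- jar_thread (a point): middle of the thread gap on the jar's +x side, at ramp height. Round the neck run four thread ramps (57 mm over all) with four 28 degree gaps centred on the jar's +x, +y, -x, -y (short bars on the shoulder point at them). Clockwise from above a ramp begins 14 degrees after a gap's centre, underside 91 mm, top 94 mm above the table, and falls 6 mm over 62 degrees to a stop.
- jar_lid: round aluminium screw lid, 69 mm across, about 0.2 kg, lying right way up on the table (skirt down). Origin at the centre of its lower edge, z up. Flat top at 18.5 mm; across it stands a straight bar grip along the lid's x axis, 52 mm long, 16 mm thick, up to 41 mm above the origin. Once tightened it does not turn back by itself when let go.
- lid_bar (a point): point on the lid's axis in the middle of the bar grip, 30 mm above the lid's origin; x along the bar. The lid turns freely (under 0.1 N m) until, 18 to 45 degrees from a gap's centre, the torque climbs steadily by 0.03 to 0.06 N m per degree. Snug is 0.5 to 0.65 N m; above 1 N m it is overtightened. It sinks 1 to 2 mm meanwhile: follow it, without lifting or pressing hard.
- capsule: small white plastic desiccant drum, 18 mm across and 34 mm tall, standing upright on the table; origin at the centre of its foot
- capsule_center (a point): the middle of the capsule, 17 mm above its foot
- closed_pot: small closed white screw pot, 41 mm across and 34 mm tall, not part of the job
- tweezers: steel tweezers lying on the table, 125 mm long along their y axis, 10 mm high, not part of the job
- marker: marker pen lying on the table, 134 mm long along its y axis, 16 mm high, not part of the job
- jar_mouth (a point): centre of the jar's mouth, on its axis, at the rim's height (96 mm above the table). On the rim lies a springy rubber sealing ring, 41 mm across, that stands 2 to 5 mm proud of it: how much differs from ring to ring and is not known beforehand, so the angle at which the lid is snug differs by 25 degrees.
- lid_lug (a point): tip of one of the four round lugs inside the lid's skirt (skirt 15 mm deep, 61 mm inside): 4.4 mm thick, 49 mm tip to tip, along the lid's +x, +y, -x, -y axes, 2.8 mm above its lower edge. Over the gaps (within 6 degrees) the lid drops past the ramps onto the ring, its origin then 83 to 86 mm above the table; above 87.5 mm the lugs still sit on the ramps.
Not all that is in view belongs to the job. There is more than one size of the jar_lid; the one meant has the size given above.

How it is judged:
On the way, in this order (a step that is already met when the one before it is completed fails the run):
1. the desiccant capsule is inside the jar (horizontal distance between capsule_center and jar below 0.027 m and z of capsule_center in the frame of jar below 0.07 m), for 0.2 s.
2. the lid has dropped over the neck with its lugs below the tops of the ramps (horizontal distance between jar_lid and jar below 0.004 m and z of jar_lid in the frame of jar below 0.0865 m and angle between jar_lid's own z axis and vertical below 0.06 rad), for 0.2 s.
At the end, for the whole second after the job is handed in: The capsule is inside the jar; the lid sits level and centred on the neck (within 4 mm and 0.06 rad) with its lugs under the ramps, released and at rest; the lugs and ramps clamp it on the ring with 18 to 38 N (all of step 1 and all of step 2 and contact force between jar_lid and jar between 18 and 38 N and angular speed of jar_lid below 0.1 rad/s); the robot touches nothing.
It fails at once if the lid is overtightened: lid and jar press on each other with more than 52 N (contact force between jar_lid and jar above 52 N).
It fails at once if the gripper or arm presses on the jar or its nest with more than 25 N (contact force between any of the fingers, the arm and jar above 25 N).
It fails at once if the pot, the tweezers or the marker is moved by more than 2 cm (distance of any of closed_pot, tweezers, marker from where it was at the start of the episode above 0.02 m).
It also fails if it takes over 58 s, if anything falls off the work surface, if the arm or the gripper's body presses on something with over 40 N, if the wrist force passes 120 N, or if a joint passes its speed limit or range.

## Robot

A 6-joint arm with a two-finger parallel gripper is mounted at the origin on a cart in front of the work surface, level with it; the furniture and walls round the work are solid. World frame = base frame: x ahead of the robot, y to its left, z up, the work surface at z = 0. Lengths are in m, angles in rad, forces in N, time in s.
With the tool pointing down it reaches from about 0.375 to 0.9 m from the base axis. Payload 3.1 kg.
Tool frame: the origin (TCP) lies between the finger pads; the fingertips stand 17 mm ahead of it and the grasp point (between the pads) lies 2 mm behind it (robot.nose_length is the distance from the TCP to the fingertips, in m); z points along the fingers, y is the line along which they close (so a half turn about z gives the same grasp; the last joint's range is limited). The gripper opens to 87 mm and grips with 3 to 60 N. Pads are 19 mm wide; open, the fingers measure 117 mm over their backs; the gripper's body (75 mm by 190 mm) begins 51 mm behind the grasp point.
Start: joints at [-1.5, 0.527, 1.433, -0, 1.181, -0.178], TCP at [0.155, -0.606, 0.24] pointing down, gripper open.
Joint ranges: [-3.08, 3.08], [-0.75, 2.2], [0.22, 2.44], [-1.43, 4.57], [0, 2.65], [-2.85, 2.85]. Speed limits (rad/s): [2.79, 2.79, 3.14, 3.14, 3.14, 3.14].

## Interface

Orientations are given as a unit quaternion [x, y, z, w].
In Python, from rig import robot, cams gives the robot as it stands.
- The arm moves only by the shell command python3 -m pendant 'ROWS' [FORCE]. ROWS is JSON, a list of rows, each an object with "jaw": the opening, from 0 (shut) to 1 (fully open); "linear": the shift along the tool's x, y, z in cm, a list of three; "twist": the turn about the tool's z in degrees. A call has 1 to 12 rows; each row shifts and turns the commanded pose from where the row before left it, along the tool's axes as they then stand; what a row does not reach is not made up. A row lasts 1/12 s, in which the tool goes at most 41.7 mm and 7.16 degrees, less where a joint would pass 70% of its speed; a pose out of reach is approached as far as the arm can. A call is refused whole if a number of a shift passes 4.17 or a number of a turn 7.16, either way. A call with a gripper value outside its range is refused whole. The fingers move at their own pace and stop on an object; FORCE is the grip in N (left out, the last holds). Time passes only in rows, so rows that do not move let the fingers close. It gives the time, the measured TCP pose, the force, the opening and the grip force at its end, in the units of the state.
- robot.get_obs(): the state, without advancing time (a new reading comes with each control period).
- cams.camera(name): name is "scene" or "top" or "wrist"; returns a dict with "color" (420x560x3 uint8, blue, green, red), "depth" (420x560 float32, m along the optical axis (not along the pixel's ray), 0 where there is no reading), "fov_y" (degrees; the focal length in pixels is half the picture's height over the tangent of half this angle, whatever the lens; pixels are square), "cx", "cy" (the principal point, pixels), "view" (4x4, takes a point from world to camera coordinates). Camera axes: x right, y down, z forward; pixel columns grow to the right and rows downward; lengths in m; the calibration is good to about 2 mm. A picture is of the moment at which its call begins.
- robot.hand_in(): hands the job in; it is judged then, once.
The state is a dict: "time": time; "q": joint angles; "joint_velocities": joint speeds; "joint_torque": joint torques, N m; "position": TCP position; "tool_rot": TCP orientation; "ft_force": force on the tool from outside, world axes, zero at the start; "moment": the same for the moment, N m; "grip_width": finger opening in m; "grip_force": force on a finger pad.
Only numpy, scipy, OpenCV 4.12 (cv2) and the standard library are available. Lean on these libraries where they do the work, as an engineer would, in place of code of your own. Each camera call takes 0.05 s, during which the arm holds its last target. There are 200 camera calls.

## Working session

There is one attempt and no reset: what is moved stays moved. The work goes in short steps, Python scripts to look and compute and a shell command to move; the robot and the scene stay as the last step left them, time stands still between calls to the robot, and variables do not carry over. Pictures are saved under pics/ and viewed, at most 10 in all, crops included, and the job is handed in when it is done.

```bash
ls; mkdir -p pics
python3 - <<'E'
from rig import robot,cams
import cv2,pickle
o=robot.get_obs();print({k:o[k] for k in('time','position','tool_rot','ft_force','grip_width')})
d={n:cams.camera(n) for n in('scene','top','wrist')}
pickle.dump(d,open('f0.pkl','wb'))
for n in d: print(n,d[n]['fov_y'],d[n]['cx'],d[n]['cy'],d[n]['view'].round(3).tolist())
cv2.imwrite('pics/top0.png',d['top']['color']);cv2.imwrite('pics/scene0.png',d['scene']['color'])
E
```

```text
pics
{'time': 0.0, 'position': array([ 0.15447811, -0.60489172,  0.23857665]), 'tool_rot': array([ 9.92211100e-01,  1.24563071e-01,  5.94070012e-05, -1.08213222e-03]), 'ft_force': array([ 0.9338827 ,  0.1594711 , -0.18451764]), 'grip_width': 0.08671509744732751}
scene 50.03834820278901 279.2295470508041 201.37028218155766 [[-0.526, -0.85, -0.021, 0.176], [-0.404, 0.271, -0.874, 0.311], [0.749, -0.451, -0.486, 0.67], [0.0, 0.0, 0.0, 1.0]]
top 52.42654384336092 275.2911862705769 212.0632635694514 [[-0.011, -1.0, -0.013, -0.13], [-0.996, 0.012, -0.086, 0.522], [0.086, 0.012, -0.996, 0.898], [0.0, 0.0, 0.0, 1.0]]
wrist 67.37963947257495 279.76970206748524 215.72554188589595 [[0.246, -0.969, -0.001, -0.624], [-0.937, -0.238, 0.256, -0.03], [-0.249, -0.062, -0.967, 0.39], [0.0, 0.0, 0.0, 1.0]]
```

View pics/top0.png

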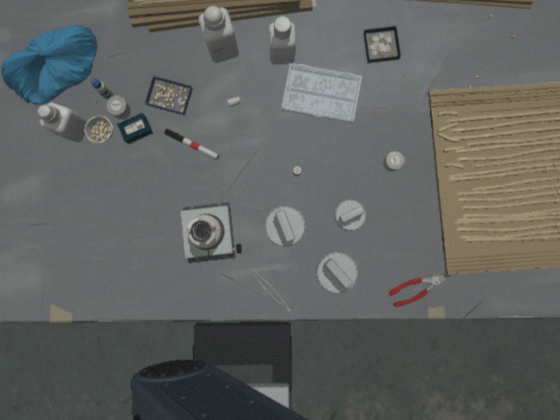

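View pics/scene0.png

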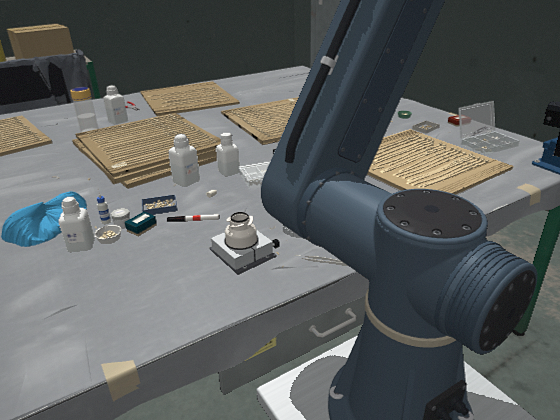

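Top view: the jar in its nest is at (206,232). Three lids could be meant: (285,227), (350,215, small) and (337,272). Capsule candidates are the upright one at (297,171) and a lying one at (233,101). The pot is at (395,160), the tweezers at (270,290) and the marker at (190,143). Next I measure sizes and take a close crop.

```bash
cat > h.py <<'E'
import numpy as np,cv2
def f(c): return c['color'].shape[0]/2/np.tan(np.radians(c['fov_y']/2))
def ray(c,uv,z):
    """cast pixels onto plane z"""
    uv=np.atleast_2d(uv).astype(float);V=c['view'];R,t=V[:3,:3],V[:3,3]
    d=np.c_[(uv[:,0]-c['cx'])/f(c),(uv[:,1]-c['cy'])/f(c),np.ones(len(uv))]@R
    o=-R.T@t
    return o+d*((z-o[2])/d[:,2])[:,None]
def cloud(c):
    h,w=c['depth'].shape;v,u=np.mgrid[:h,:w];D=c['depth'];V=c['view']
    P=np.stack([(u-c['cx'])/f(c)*D,(v-c['cy'])/f(c)*D,D],-1)-V[:3,3]
    P=P@V[:3,:3];P[D==0]=np.nan
    return P
E
python3 - <<'E'
import pickle,numpy as np,cv2
from h import *
c=pickle.load(open('f0.pkl','rb'))['top'];P=cloud(c);z=P[...,2]
print('table',np.nanmedian(z[180:200,240:270]))
for n,(u,v,lo,hi,r) in dict(A=(285,227,.008,.03,26),S=(350,215,.008,.03,22),B=(337,272,.008,.03,28)).items():
    Y,X=np.mgrid[:420,:560];m=((X-u)**2+(Y-v)**2<r*r)
    for nm,mm in(('body',m&(z>.008)),('bar',m&(z>.030))):
        k=cv2.connectedComponentsWithStats(mm.astype(np.uint8))
        p=P[mm][:,:2].astype(np.float32);rc=cv2.minAreaRect(p);e=cv2.minEnclosingCircle(p)
        print(n,nm,mm.sum(),np.round(rc[0],4),np.round(rc[1],4),round(rc[2],1),'circ',np.round(e[0],4),round(2*e[1],4),'z',np.nanpercentile(z[mm],[50,95]).round(4))
for n,(u,v,r) in dict(cap=(297,171,9),cap2=(233,101,10),jar=(206,232,16),pot=(395,160,13)).items():
    Y,X=np.mgrid[:420,:560];m=((X-u)**2+(Y-v)**2<r*r);t=np.nanpercentile(z[m],95);mm=m&(z>t-.006)
    p=P[mm][:,:2].astype(np.float32);e=cv2.minEnclosingCircle(p);print(n,mm.sum(),t.round(4),np.round(e[0],4),round(2*e[1],4))
x=c['color'][140:320,170:410];cv2.imwrite('pics/crop0.png',cv2.resize(x,None,fx=3.3,fy=3.3,interpolation=cv2.INTER_CUBIC))
E
```

```text
table 0.0037221953102223827
A body 1321 [ 0.4852 -0.1539] [0.0878 0.0959] 65.8 circ [ 0.4849 -0.1511] 0.1012 z [0.025  0.0545]
A bar 322 [ 0.4886 -0.1559] [0.0671 0.0208] 20.5 circ [ 0.4885 -0.1559] 0.0679 z [0.053  0.0559]
S body 784 [ 0.5116 -0.2974] [0.0681 0.0669] 62.9 circ [ 0.5067 -0.2994] 0.0789 z [0.0194 0.0423]
S bar 187 [ 0.5114 -0.2971] [0.0151 0.0515] 25.8 circ [ 0.5105 -0.2974] 0.0526 z [0.0411 0.0441]
B body 1363 [ 0.3887 -0.2643] [0.0885 0.0866] 11.7 circ [ 0.3888 -0.2651] 0.0894 z [0.025  0.0545]
B bar 351 [ 0.3886 -0.2651] [0.0681 0.021 ] 41.4 circ [ 0.3893 -0.2657] 0.0687 z [0.0528 0.0556]
cap 59 0.0358 [ 0.6081 -0.1838] 0.0188
cap2 85 0.0194 [ 0.7693 -0.046 ] 0.03
jar 190 0.0999 [0.4791 0.0095] 0.0553
pot 275 0.0369 [ 0.6271 -0.3933] 0.0417
```

View pics/crop0.png

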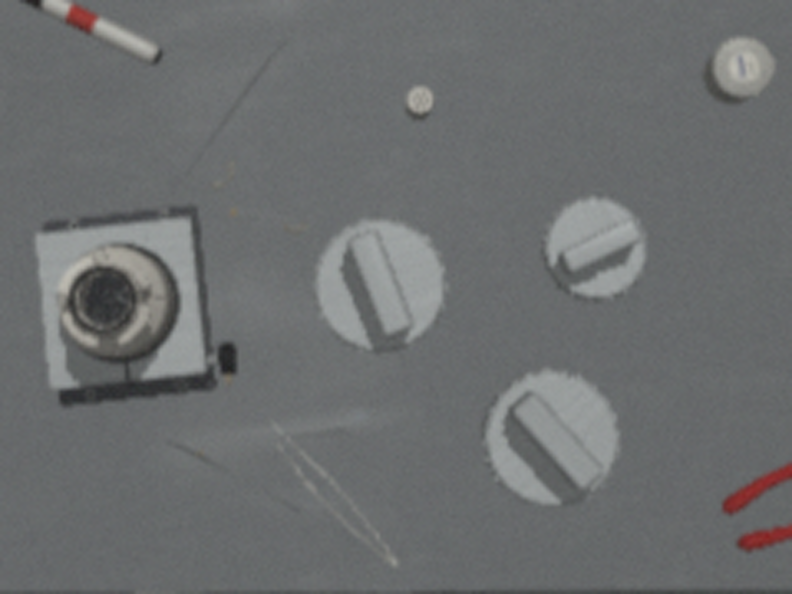

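The lid meant is the small one at (350,215): its bar is about 52 mm long, 69 mm across. The other two are about 90 mm. The capsule is the upright 18–19 mm, 34 mm tall one at (297,171). The other "capsule" at (233,101) lies flat, so I leave it. I go above the capsule for a wrist view.

```bash
cat >> h.py <<'E'
from scipy.spatial.transform import Rotation as Ro
def plan(target,yaw=None):
    """shift in tool cm (at present yaw) and twist deg to bring TCP to target"""
    from rig import robot
    o=robot.get_obs();R=Ro.from_quat(o['tool_rot']);y=np.degrees(np.arctan2(R.as_matrix()[1,0],R.as_matrix()[0,0]))
    s=R.inv().apply(np.array(target)-o['position'])*100
    n=int(np.ceil(np.abs(s).max()/4.1)) or 1
    print('t',round(o['time'],2),'pos',o['position'].round(4),'yaw',y.round(2),'w',round(o['grip_width'],4),'shift',s.round(2),n,'rows of',(s/n).round(3),'F',o['ft_force'].round(1),'M',o['moment'].round(2))
    if yaw is not None: print('twist(tool z, +=cw from above)',round(-(yaw-y),2))
E
python3 -c "
from h import *;plan([.60,-.184,.20])"
```

```text
t 0.15 pos [ 0.1545 -0.6051  0.2388] yaw 14.31 w 0.0871 shift [ 53.58 -29.78   3.94] 14 rows of [ 3.827 -2.127  0.282] F [-0.4  0.5 -0.4] M [-0.03 -0.   -0.03]
```

```bash
R='{"jaw":1,"linear":[3.35,-1.86,0.25],"twist":0}'
python3 -m pendant '[{"jaw":1,"linear":[3.35,-1.86,0.25],"twist":0},{"jaw":1,"linear":[3.35,-1.86,0.25],"twist":0},{"jaw":1,"linear":[3.35,-1.86,0.25],"twist":0},{"jaw":1,"linear":[3.35,-1.86,0.25],"twist":0},{"jaw":1,"linear":[3.35,-1.86,0.25],"twist":0},{"jaw":1,"linear":[3.35,-1.86,0.25],"twist":0},{"jaw":1,"linear":[3.35,-1.86,0.25],"twist":0},{"jaw":1,"linear":[3.35,-1.86,0.25],"twist":0}]'
python3 -m pendant '[{"jaw":1,"linear":[3.35,-1.86,0.25],"twist":0},{"jaw":1,"linear":[3.35,-1.86,0.25],"twist":0},{"jaw":1,"linear":[3.35,-1.86,0.25],"twist":0},{"jaw":1,"linear":[3.35,-1.86,0.25],"twist":0},{"jaw":1,"linear":[3.35,-1.86,0.25],"twist":0},{"jaw":1,"linear":[3.35,-1.86,0.25],"twist":0},{"jaw":1,"linear":[3.35,-1.86,0.25],"twist":0},{"jaw":1,"linear":[3.35,-1.86,0.25],"twist":0},{"jaw":1,"linear":[0,0,0],"twist":0},{"jaw":1,"linear":[0,0,0],"twist":0}]'
cat > look.py <<'E'
import sys,pickle,cv2,time
from rig import cams
c=cams.camera(sys.argv[1]);pickle.dump(c,open(sys.argv[2]+'.pkl','wb'));cv2.imwrite('pics/'+sys.argv[2]+'.png',c['color'])
E
python3 look.py wrist w1; python3 -c "
from h import *;plan([.60,-.184,.20])"
```

```text
time: 0.82
position: [0.3784, -0.3936, 0.2193]
tool_rot: [0.992, 0.124, -0.0, -0.0]
ft_force: [-0.2, -0.3, 0.9]
grip_width: 0.0869
grip_force: 0.0
time: 1.65
position: [0.6012, -0.1827, 0.1988]
tool_rot: [0.992, 0.127, -0.0, -0.0]
ft_force: [0.0, 0.7, -0.0]
grip_width: 0.087
grip_force: 0.0
t 1.7 pos [ 0.6002 -0.1839  0.1989] yaw 14.43 w 0.0872 shift [-0.02  0.   -0.11] 1 rows of [-0.018  0.002 -0.107] F [-0.4  0.3  1.4] M [-0.02 -0.    0.05]
```

View pics/w1.png

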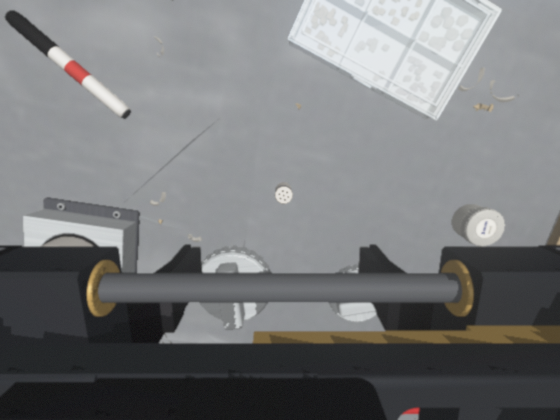

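The wrist view shows the capsule's top at (284,194), the marker at the top left, and the fingers at (180,275) and (380,275). I measure the capsule against the tool.

Run:
```python
import pickle
from h import *
c=pickle.load(open('w1.pkl','rb'));P=cloud(c);z=P[...,2]
Y,X=np.mgrid[:420,:560];m=((X-284)**2+(Y-194)**2<16**2)
print('table',np.nanmedian(z[150:250,170:260]),np.nanpercentile(z[m],95))
g=cv2.cvtColor(c['color'],6);mm=(m&(g>170)).astype(np.uint8)
ct=max(cv2.findContours(mm,0,2)[0],key=cv2.contourArea);e=cv2.minEnclosingCircle(ct);print(e)
q=ray(c,e[0],.034)[0];print(q,ray(c,[e[0][0]+e[1],e[0][1]],.034)[0]-q)
mm=m&(z>.027);print('cloud',np.nanmedian(P[mm],0))
plan([q[0],q[1],.038])
```

```text
table 0.0026401189105133374 0.03455280856572086
((283.5, 194.5), 8.860122680664062)
[ 0.61080423 -0.18363503  0.034     ] [ 0.00221477 -0.00858105  0.        ]
cloud [ 0.61097342 -0.18314534  0.03374254]
t 1.7 pos [ 0.6002 -0.1839  0.1989] yaw 14.43 w 0.0872 shift [ 1.06  0.24 16.09] 4 rows of [0.265 0.061 4.023] F [-0.4  0.3  1.4] M [-0.02 -0.    0.05]
```

```bash
python3 -m pendant '[{"jaw":0.6,"linear":[0.5,0.1,4.0],"twist":0},{"jaw":0.6,"linear":[0.5,0.1,4.0],"twist":0},{"jaw":0.6,"linear":[0,0,4.0],"twist":0},{"jaw":0.6,"linear":[0,0,4.1],"twist":0},{"jaw":0.6,"linear":[0,0,0],"twist":0},{"jaw":0,"linear":[0,0,0],"twist":0},{"jaw":0,"linear":[0,0,0],"twist":0},{"jaw":0,"linear":[0,0,0],"twist":0},{"jaw":0,"linear":[0,0,0],"twist":0},{"jaw":0,"linear":[0,0,0],"twist":0},{"jaw":0,"linear":[0,0,0],"twist":0}]' 10
```

```text
time: 2.62
position: [0.6116, -0.1847, 0.041]
tool_rot: [0.992, 0.125, 0.002, 0.001]
ft_force: [-0.4, 0.1, 0.1]
grip_width: 0.0215
grip_force: 0.0
```

```bash
python3 -m pendant '[{"jaw":0.35,"linear":[0,0,0.3],"twist":0},{"jaw":0,"linear":[0,0,0],"twist":0},{"jaw":0,"linear":[0,0,0],"twist":0},{"jaw":0,"linear":[0,0,0],"twist":0},{"jaw":0,"linear":[0,0,0],"twist":0},{"jaw":0,"linear":[0,0,0],"twist":0}]' 10; python3 -c "
from h import *;plan([.611,-.184,.20])"
```

```text
time: 3.12
position: [0.6104, -0.184, 0.0354]
tool_rot: [0.992, 0.125, -0.0, -0.0]
ft_force: [-0.2, 0.5, 1.2]
grip_width: 0.0171
grip_force: 10.0
t 3.12 pos [ 0.6104 -0.184   0.0354] yaw 14.31 w 0.0171 shift [ 5.000e-02  1.000e-02 -1.646e+01] 5 rows of [ 1.100e-02  1.000e-03 -3.291e+00] F [-0.2  0.5  1.2] M [0.07 0.02 0.02]
```

```bash
python3 -m pendant '[{"jaw":0,"linear":[0,0,-4.0],"twist":0},{"jaw":0,"linear":[0,0,-4.0],"twist":0},{"jaw":0,"linear":[0,0,-4.0],"twist":0},{"jaw":0,"linear":[0,0,-4.0],"twist":0},{"jaw":0,"linear":[0,0,-4.0],"twist":0}]' 
python3 -c "
from h import *;plan([.44,.005,.245])"
```

```text
time: 3.53
position: [0.6101, -0.184, 0.2371]
tool_rot: [0.992, 0.125, -0.0, -0.0]
ft_force: [0.6, 0.1, -0.6]
grip_width: 0.0176
grip_force: 10.0
t 3.53 pos [ 0.6101 -0.184   0.2371] yaw 14.31 w 0.0176 shift [-11.81 -22.52  -0.78] 6 rows of [-1.968 -3.753 -0.129] F [ 0.6  0.1 -0.6] M [-0.02 -0.01 -0.01]
```

```bash
python3 -m pendant '[{"jaw":0,"linear":[-1.7,-3.22,-0.1],"twist":0},{"jaw":0,"linear":[-1.7,-3.22,-0.1],"twist":0},{"jaw":0,"linear":[-1.7,-3.22,-0.1],"twist":0},{"jaw":0,"linear":[-1.7,-3.22,-0.1],"twist":0},{"jaw":0,"linear":[-1.7,-3.22,-0.1],"twist":0},{"jaw":0,"linear":[-1.7,-3.22,-0.1],"twist":0},{"jaw":0,"linear":[-1.6,-3.2,-0.1],"twist":0},{"jaw":0,"linear":[0,0,0],"twist":0},{"jaw":0,"linear":[0,0,0],"twist":0}]' 
python3 look.py wrist w2;python3 -c "
import cv2;im=cv2.imread('pics/w2.png')
cv2.imwrite('pics/w2b.png',cv2.resize(im[40:340,110:480],None,fx=2,fy=2,interpolation=2))
from h import *;plan([.48,.01,.16])"
```

```text
time: 4.28
position: [0.4391, 0.0061, 0.2427]
tool_rot: [0.992, 0.126, -0.0, 0.0]
ft_force: [0.8, 0.5, -0.1]
grip_width: 0.0176
grip_force: 10.0
t 4.33 pos [0.4409 0.005  0.243 ] yaw 14.39 w 0.0175 shift [3.9  0.48 8.3 ] 3 rows of [1.301 0.16  2.767] F [-0.   0.1  0.1] M [ 0.01 -0.06 -0.  ]
```

View pics/w2b.png

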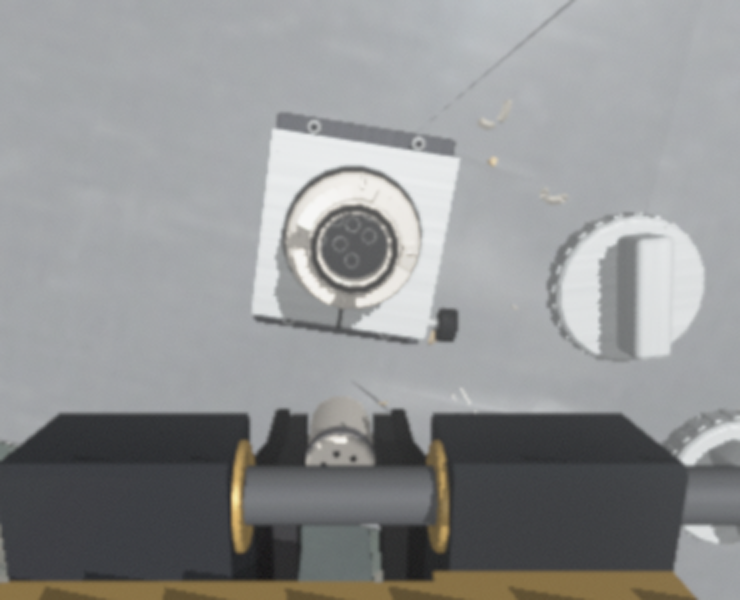

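The crop shows the jar mouth at full-image (288,163). The dark sealing ring runs round it, and the ramps are bright arcs with gaps between them, near crop (300,240) and (370,185). I locate the axis from the dark ring and the gap angles from depth and brightness round the neck.

```bash
cat > jar.py <<'E'
import pickle,sys
from h import *
c=pickle.load(open(sys.argv[1]+'.pkl','rb'));u0,v0=float(sys.argv[2]),float(sys.argv[3])
P=cloud(c);z=P[...,2];g=cv2.cvtColor(c['color'],6).astype(np.float32)
Y,X=np.mgrid[:420,:560];near=(X-u0)**2+(Y-v0)**2<24**2
print('ztop pct',np.nanpercentile(z[near],[50,80,90,95,99]).round(4))
m=near&(g<95)
ct=max(cv2.findContours(m.astype(np.uint8),0,2)[0],key=cv2.contourArea)
e=cv2.fitEllipse(cv2.convexHull(ct));print('dark ellipse',e)
C=ray(c,e[0],.098)[0];print('axis',C.round(4))
pc=P[near&(z>.094)&(z<.106)][:,:2].astype(np.float32);print('rim cloud',np.round(cv2.minEnclosingCircle(pc),4) if 0 else (np.round(cv2.minEnclosingCircle(pc)[0],4),cv2.minEnclosingCircle(pc)[1]*2,len(pc)))
def pix(p):
    q=c['view'][:3,:3]@p+c['view'][:3,3];return q[0]/q[2]*f(c)+c['cx'],q[1]/q[2]*f(c)+c['cy']
A=np.arange(-180,180,4);out=[]
for zz,rr in((.092,(.0245,.026,.0275)),(.080,(.0305,.032))):
  pts=np.array([[pix(np.array([C[0]+r*np.cos(a),C[1]+r*np.sin(a),zz])) for a in np.radians(A)] for r in rr],np.float32)
  out.append(cv2.remap(g,pts[...,0],pts[...,1],1).mean(0))
  out.append(np.nanmedian(cv2.remap(z.astype(np.float32),pts[...,0],pts[...,1],0),0)*1e3)
for i,a in enumerate(A): print(a,*[int(x[i]) if x[i]==x[i] else -1 for x in out],end=' | ' if i%5<4 else '\n')
E
python3 jar.py w2 288 163.5
```

```text
ztop pct [0.0827 0.0983 0.0992 0.0996 0.1002]
dark ellipse ((287.04742431640625, 166.28265380859375), (20.940200805664062, 30.649669647216797), 79.8559799194336)
axis [0.4787 0.0098 0.098 ]
rim cloud (array([0.4807, 0.0098]), 0.04355300962924957, 742)
-180 137 67 124 36 | -176 140 68 114 37 | -172 144 67 144 37 | -168 145 67 145 38 | -164 167 67 145 38
-160 191 66 147 37 | -156 190 67 154 37 | -152 193 88 154 38 | -148 194 66 174 36 | -144 200 67 183 36
-140 204 90 204 37 | -136 218 67 220 37 | -132 221 66 222 36 | -128 221 90 222 38 | -124 223 90 222 38
-120 220 91 219 38 | -116 222 91 223 38 | -112 224 92 220 37 | -108 224 93 218 38 | -104 225 93 215 38
-100 226 93 217 38 | -96 218 93 213 37 | -92 212 69 211 37 | -88 216 68 208 51 | -84 218 68 206 51
-80 208 69 204 53 | -76 223 71 209 53 | -72 224 70 207 52 | -68 230 71 211 66 | -64 232 86 207 65
-60 232 89 210 66 | -56 232 89 219 66 | -52 232 89 224 67 | -48 232 90 225 66 | -44 232 89 228 68
-40 232 89 232 67 | -36 232 90 232 68 | -32 233 91 234 69 | -28 234 91 234 69 | -24 233 92 235 69
-20 234 92 234 80 | -16 235 92 236 68 | -12
[... 206 characters left out ...]
 89 236 69 | 36 240 89 237 70
40 241 89 236 79 | 44 243 89 235 78 | 48 243 91 236 70 | 52 243 91 235 80 | 56 244 91 232 69
60 245 92 233 80 | 64 245 92 232 70 | 68 245 92 229 70 | 72 245 93 230 68 | 76 243 93 227 69
80 191 72 220 80 | 84 163 73 215 68 | 88 159 73 203 68 | 92 162 72 180 70 | 96 163 72 165 67
100 190 70 161 68 | 104 235 88 178 67 | 108 239 88 186 68 | 112 239 88 165 66 | 116 238 89 156 64
120 234 90 148 66 | 124 235 89 149 66 | 128 233 89 151 66 | 132 232 89 149 52 | 136 232 90 150 51
140 228 90 151 50 | 144 226 91 150 52 | 148 227 92 151 50 | 152 227 91 152 51 | 156 222 92 154 37
160 224 92 152 37 | 164 223 92 154 37 | 168 212 92 153 37 | 172 159 68 147 38 | 176 145 65 144 37
```

```bash
python3 - <<'E'
from h import *;plan([.4803,.0098,.121])
E
sed -i "s/^A=np.arange.*/if len(sys.argv)>5: C[:2]=float(sys.argv[4]),float(sys.argv[5])\nA=np.arange(-180,180,2);out=[]/" jar.py
cat >> jar.py <<'E'
a=np.arange(-180,180,2);Z=out[1];gp=(Z<82)
for k in(0,90,180,-90):
    d=(a-k-6+180)%360-180;s=d[gp&(abs(d)<22)];print('gap',k,s.min(),s.max(),(s.min()+s.max())/2+6)
E
python3 jar.py w2 288 163.5 .4805 .0098 | grep gap
```

```text
t 4.33 pos [0.4409 0.005  0.243 ] yaw 14.39 w 0.0175 shift [ 3.92  0.5  12.2 ] 3 rows of [1.307 0.168 4.067] F [-0.   0.1  0.1] M [ 0.01 -0.06 -0.  ]
gap 0 -10 12 7.0
gap 90 -12 6 3.0
gap 180 -14 8 3.0
gap -90 -12 12 6.0
```

```bash
python3 -m pendant '[{"jaw":0,"linear":[3.9,0.5,0],"twist":0},{"jaw":0,"linear":[0,0,3.0],"twist":0},{"jaw":0,"linear":[0,0,3.0],"twist":0},{"jaw":0,"linear":[0,0,3.0],"twist":0},{"jaw":0,"linear":[0,0,3.1],"twist":0},{"jaw":0,"linear":[0,0,0],"twist":0},{"jaw":0,"linear":[0,0,0],"twist":0},{"jaw":0,"linear":[0,0,0],"twist":0}]' 
python3 -c "
from h import *;plan([.4803,.0098,.121])"
```

```text
time: 5.0
position: [0.4809, 0.0088, 0.1223]
tool_rot: [0.992, 0.124, 0.001, 0.0]
ft_force: [-0.7, -0.3, -0.4]
grip_width: 0.0172
grip_force: 10.0
t 5.0 pos [0.4809 0.0088 0.1223] yaw 14.26 w 0.0172 shift [-0.04 -0.11  0.13] 1 rows of [-0.035 -0.109  0.126] F [-0.7 -0.3 -0.4] M [-0.01 -0.01  0.01]
```

Within tolerance; release, then lift.

```bash
python3 -m pendant '[{"jaw":0.4,"linear":[0,0,0],"twist":0},{"jaw":0.4,"linear":[0,0,0],"twist":0},{"jaw":0.4,"linear":[0,0,0],"twist":0},{"jaw":0.4,"linear":[0,0,0],"twist":0},{"jaw":0.4,"linear":[0,0,-3.0],"twist":0},{"jaw":0.4,"linear":[-2.0,0,-4.0],"twist":0},{"jaw":0.6,"linear":[-2.0,0,-4.0],"twist":0},{"jaw":0.6,"linear":[0,0,-1],"twist":0},{"jaw":0.6,"linear":[0,0,0],"twist":0},{"jaw":0.6,"linear":[0,0,0],"twist":0}]' 
python3 look.py wrist w3;python3 -c "
import cv2;im=cv2.imread('pics/w3.png')
cv2.imwrite('pics/w3b.png',cv2.resize(im[80:280,190:390],None,fx=3,fy=3,interpolation=2))
from h import *;plan([.51,-.297,.20],116)"
```

```text
time: 5.83
position: [0.4438, 0.0004, 0.237]
tool_rot: [0.992, 0.125, 0.001, 0.001]
ft_force: [-0.8, -0.9, -0.8]
grip_width: 0.0503
grip_force: 0.0
t 5.88 pos [0.4433 0.0006 0.2359] yaw 14.32 w 0.0506 shift [-0.89 30.48  3.59] 8 rows of [-0.112  3.81   0.449] F [-0.2 -0.3  0.1] M [0.06 0.03 0.05]
twist(tool z, +=cw from above) -101.68
```

View pics/w3b.png

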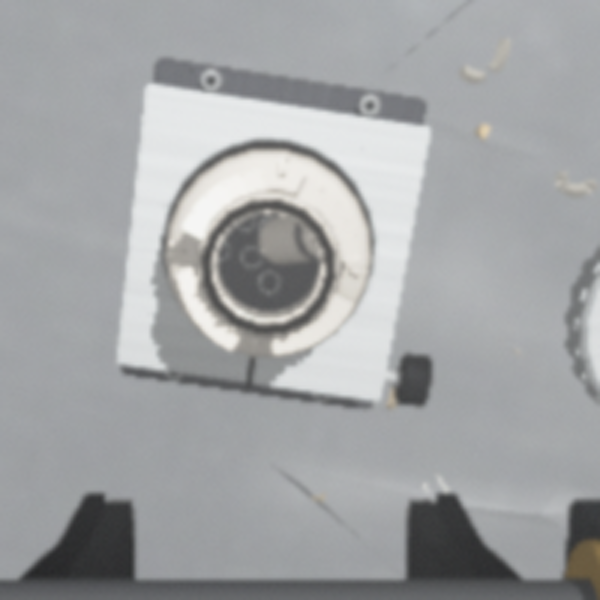

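The capsule lies in the jar at crop (285,240). The gaps are at crop (185,250), (252,345), (350,280) and (290,185). Now the lid.

```bash
python3 -m pendant '[{"jaw":0.6,"linear":[-0.1,3.8,0.4],"twist":0},{"jaw":0.6,"linear":[-0.1,3.8,0.4],"twist":0},{"jaw":0.6,"linear":[-0.1,3.8,0.4],"twist":0},{"jaw":0.6,"linear":[-0.1,3.8,0.4],"twist":0},{"jaw":0.6,"linear":[-0.1,3.8,0.4],"twist":0},{"jaw":0.6,"linear":[-0.1,3.8,0.4],"twist":0},{"jaw":0.6,"linear":[-0.1,3.8,0.4],"twist":0},{"jaw":0.6,"linear":[-0.1,3.8,0.4],"twist":0},{"jaw":0.6,"linear":[0,0,0],"twist":-6.8},{"jaw":0.6,"linear":[0,0,0],"twist":-6.8},{"jaw":0.6,"linear":[0,0,0],"twist":-6.8},{"jaw":0.6,"linear":[0,0,0],"twist":-6.8}]'
python3 -m pendant '[{"jaw":0.6,"linear":[0,0,0],"twist":-6.8},{"jaw":0.6,"linear":[0,0,0],"twist":-6.8},{"jaw":0.6,"linear":[0,0,0],"twist":-6.8},{"jaw":0.6,"linear":[0,0,0],"twist":-6.8},{"jaw":0.6,"linear":[0,0,0],"twist":-6.8},{"jaw":0.6,"linear":[0,0,0],"twist":-6.8},{"jaw":0.6,"linear":[0,0,0],"twist":-6.8},{"jaw":0.6,"linear":[0,0,0],"twist":-6.8},{"jaw":0.6,"linear":[0,0,0],"twist":-6.8},{"jaw":0.6,"linear":[0,0,0],"twist":-6.8},{"jaw":0.6,"linear":[-2.5,0,0],"twist":-6.8},{"jaw":0.6,"linear":[0,0,0],"twist":0}]'
python3 look.py wrist w4
python3 - <<'E'
import pickle
from h import *
plan([.51,-.297,.20],116)
c=pickle.load(open('w4.pkl','rb'));P=cloud(c);z=P[...,2]
n=np.hypot(P[...,0]-.511,P[...,1]+.297)
print('table',np.nanmedian(z[(n>.045)&(n<.06)]))
for nm,m in(('body',(n<.042)&(z>.012)&(z<.026)),('bar',(n<.04)&(z>.034))):
    p=P[m][:,:2].astype(np.float32);rc=cv2.minAreaRect(p);e=cv2.minEnclosingCircle(p)
    v,u=np.nonzero(m);print(nm,m.sum(),'px',u.mean().round(),v.mean().round(),np.round(rc[0],4),np.round(rc[1],4),round(rc[2],1),'circ',np.round(e[0],4),round(2*e[1],4),'z',np.nanpercentile(z[m],[50,95]).round(4))
# ring from w3
c=pickle.load(open('w3.pkl','rb'));g=cv2.cvtColor(c['color'],6)
m=np.zeros_like(g);cv2.circle(m,(280,168),26,1,-1);m=((g<90)&(m>0)).astype(np.uint8)
ct=max(cv2.findContours(m,0,2)[0],key=cv2.contourArea);e=cv2.fitEllipse(cv2.convexHull(ct));print(e,ray(c,e[0],.098)[0])
E
python3 jar.py w3 280 168 .4805 .0098 | egrep 'gap|rim'
```

```text
time: 6.88
position: [0.5102, -0.2958, 0.2011]
tool_rot: [0.934, 0.357, -0.001, -0.002]
ft_force: [0.8, -0.5, 0.0]
grip_width: 0.0522
grip_force: 0.0
time: 7.88
position: [0.5204, -0.3226, 0.2019]
tool_rot: [0.527, 0.85, -0.001, 0.001]
ft_force: [1.0, 0.2, 0.5]
grip_width: 0.0522
grip_force: 0.0
t 7.93 pos [ 0.5196 -0.3209  0.2018] yaw 116.19 w 0.052 shift [2.57 0.2  0.18] 1 rows of [2.569 0.196 0.183] F [-0.2  0.8 -0.2] M [ 0.03 -0.17 -0.03]
twist(tool z, +=cw from above) 0.19
table 0.2784767553866883
body 2351 px 284.0 174.0 [ 0.5128 -0.2975] [0.067  0.0666] 28.4 circ [ 0.5131 -0.2978] 0.0687 z [0.0183 0.0196]
bar 53288 px 293.0 343.0 [ 0.5119 -0.2995] [0.08  0.055] 19.8 circ [ 0.511 -0.297] 0.0801 z [0.2907 0.3048]
((278.58148193359375, 173.6169891357422), (15.264241218566895, 25.31852149963379), 94.35719299316406) [0.47623082 0.00986996 0.098     ]
rim cloud (array([0.4807, 0.01  ]), 0.043228890746831894, 742)
gap 0 -10 12 7.0
gap 90 -12 8 4.0
gap 180 -14 8 3.0
gap -90 -12 12 6.0
```

View pics/w4.png

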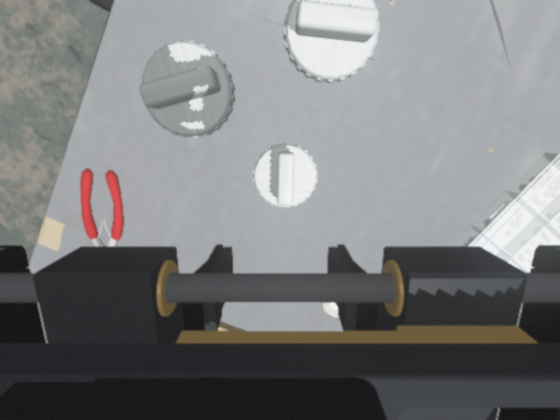

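Run:
```python
import pickle
from h import *
c=pickle.load(open('w4.pkl','rb'));P=cloud(c);z=P[...,2]
n=np.hypot(P[...,0]-.513,P[...,1]+.2976)
m=(n<.04)&(z>.034)&(z<.05)
p=P[m][:,:2].astype(np.float32);rc=cv2.minAreaRect(p)
w,V=np.linalg.eigh(np.cov((p-p.mean(0)).T));print(m.sum(),np.round(rc,4) if 0 else rc,'pca yaw',np.degrees(np.arctan2(*V[::-1,1])),p.mean(0),z[m].mean())
plan([.513,-.2976,.0295])
```

```text
840 ((0.5130594968795776, -0.29735252261161804), (0.015741437673568726, 0.05111534520983696), 26.269317626953125) pca yaw 114.92364919914789 [ 0.5126525  -0.29683533] 0.040316666188450395
t 7.93 pos [ 0.5196 -0.3209  0.2018] yaw 116.19 w 0.052 shift [ 2.36  0.45 17.23] 5 rows of [0.472 0.09  3.447] F [-0.2  0.8 -0.2] M [ 0.03 -0.17 -0.03]
```

```bash
python3 -m pendant '[{"jaw":0.6,"linear":[2.4,0.45,0],"twist":0.3},{"jaw":0.6,"linear":[0,0,4.0],"twist":0},{"jaw":0.6,"linear":[0,0,4.0],"twist":0},{"jaw":0.6,"linear":[0,0,4.0],"twist":0},{"jaw":0.6,"linear":[0,0,3.0],"twist":0},{"jaw":0.6,"linear":[0,0,1.2],"twist":0},{"jaw":0.6,"linear":[0,0,0],"twist":0},{"jaw":0.6,"linear":[0,0,0],"twist":0}]'; python3 -c "
from h import *;plan([.513,-.2976,.039],115.6)"
```

```text
time: 8.6
position: [0.5124, -0.2956, 0.0414]
tool_rot: [0.53, 0.848, 0.0, -0.001]
ft_force: [0.1, -0.5, -0.1]
grip_width: 0.0525
grip_force: 0.0
t 8.6 pos [ 0.5124 -0.2956  0.0414] yaw 115.97 w 0.0525 shift [-0.2  -0.03  0.24] 1 rows of [-0.205 -0.028  0.237] F [ 0.1 -0.5 -0.1] M [-0.01 -0.14 -0.  ]
twist(tool z, +=cw from above) 0.37
```

```bash
python3 -m pendant '[{"jaw":0.6,"linear":[-0.15,0,0.15],"twist":0.3},{"jaw":0,"linear":[0,0,0],"twist":0},{"jaw":0,"linear":[0,0,0],"twist":0},{"jaw":0,"linear":[0,0,0],"twist":0},{"jaw":0,"linear":[0,0,0],"twist":0},{"jaw":0,"linear":[0,0,0],"twist":0},{"jaw":0,"linear":[0,0,0],"twist":0},{"jaw":0,"linear":[0,0,0],"twist":0},{"jaw":0,"linear":[0,0,0],"twist":0}]' 58; python3 -c "
from h import *;plan([.513,-.2976,.2],115.6)"
```

```text
time: 9.35
position: [0.5134, -0.2975, 0.0408]
tool_rot: [0.532, 0.847, 0.0, 0.0]
ft_force: [-0.5, 0.8, 1.6]
grip_width: 0.0149
grip_force: 58.0
t 9.35 pos [ 0.5134 -0.2975  0.0408] yaw 115.7 w 0.0149 shift [  0.    -0.03 -15.92] 4 rows of [ 1.00e-03 -8.00e-03 -3.98e+00] F [-0.5  0.8  1.6] M [ 0.13 -0.13 -0.  ]
twist(tool z, +=cw from above) 0.1
```

```bash
python3 -m pendant '[{"jaw":0,"linear":[0,0,-2.0],"twist":0},{"jaw":0,"linear":[0,0,-3.5],"twist":0},{"jaw":0,"linear":[0,0,-3.5],"twist":0},{"jaw":0,"linear":[0,0,-3.5],"twist":0},{"jaw":0,"linear":[0,0,-3.5],"twist":0},{"jaw":0,"linear":[0,0,-3.5],"twist":0},{"jaw":0,"linear":[0,0,0],"twist":6.7},{"jaw":0,"linear":[0,0,0],"twist":6.7},{"jaw":0,"linear":[0,0,0],"twist":6.8},{"jaw":0,"linear":[0,0,0],"twist":0}]';python3 -c "
from h import *;plan([.481,-.065,.24],95.5)"
```

```text
time: 10.18
position: [0.5127, -0.297, 0.2352]
tool_rot: [0.673, 0.74, -0.0, -0.001]
ft_force: [-0.9, 0.4, -2.5]
grip_width: 0.0155
grip_force: 58.0
t 10.18 pos [ 0.5127 -0.297   0.2352] yaw 95.4 w 0.0155 shift [23.39 -0.97 -0.46] 6 rows of [ 3.899 -0.161 -0.076] F [-0.9  0.4 -2.5] M [ 0.   -0.11  0.02]
twist(tool z, +=cw from above) -0.1
```

```bash
python3 -m pendant '[{"jaw":0,"linear":[2.4,-0.1,-0.1],"twist":0},{"jaw":0,"linear":[3.5,-0.15,-0.1],"twist":0},{"jaw":0,"linear":[3.5,-0.15,-0.1],"twist":0},{"jaw":0,"linear":[3.5,-0.15,-0.1],"twist":0},{"jaw":0,"linear":[3.5,-0.15,-0.1],"twist":0},{"jaw":0,"linear":[3.5,-0.15,0],"twist":0},{"jaw":0,"linear":[3.5,-0.1,0],"twist":0},{"jaw":0,"linear":[0,0,0],"twist":0},{"jaw":0,"linear":[0,0,0],"twist":0},{"jaw":0,"linear":[0,0,0],"twist":0}]'; python3 look.py wrist w5;python3 - <<'E'
from h import *;import pickle
plan([.481,.01,.2],95.5)
c=pickle.load(open('w5.pkl','rb'));P=cloud(c);z=P[...,2]
n=np.hypot(P[...,0]-.481,P[...,1]-.01)
for lo,hi in((.094,.106),(.096,.106)):
    m=(n<.03)&(z>lo)&(z<hi);v,u=np.nonzero(m);e=cv2.minEnclosingCircle(P[m][:,:2].astype(np.float32));print('rim',m.sum(),u.mean(),v.mean(),np.round(e[0],4),2*e[1],np.nanpercentile(z[m],[50,95]))
# held lid: table
m=(n>.07)&(n<.1)&(z<.02);print('table',np.nanmedian(z[m]))
m=(abs(z-.22)<.06);v,u=np.nonzero(m);print(m.sum())
E
cat > a.sh <<'E'
python3 jar.py w5 $1 $2 $3 $4 | egrep 'gap'
E
```

```text
time: 11.02
position: [0.4816, -0.0657, 0.2405]
tool_rot: [0.671, 0.741, -0.0, 0.0]
ft_force: [-0.2, -0.7, -2.6]
grip_width: 0.0155
grip_force: 58.0
t 11.07 pos [ 0.4818 -0.0663  0.2405] yaw 95.57 w 0.016 shift [7.61 0.66 4.05] 2 rows of [3.804 0.33  2.023] F [ 0.1  0.7 -2.5] M [-0.03 -0.09  0.  ]
twist(tool z, +=cw from above) 0.07
rim 916 287.29257641921396 124.16266375545851 [0.4801 0.0102] 0.05557627230882645 [0.09795149 0.09992865]
rim 583 287.41509433962267 124.03945111492281 [0.4803 0.0107] 0.04200488701462746 [0.09884804 0.1001236 ]
table 0.0030400087375508983
7902
```

View pics/w5.png

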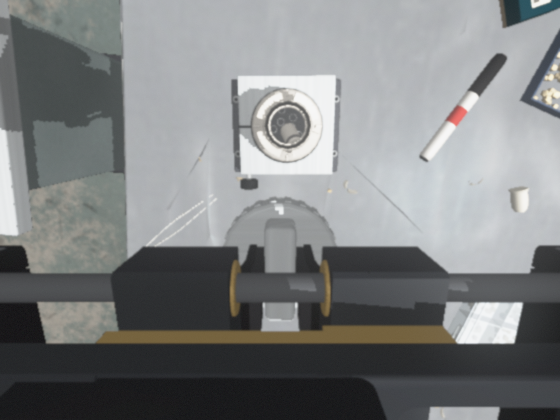

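The jar is at (287,124) with its block square to this view, and the held lid is centred near (281,245). I measure the lid's offset in the hand from its visible front arc.

```bash
sh a.sh 287.4 124 .4803 .0105
python3 - <<'E'
from h import *;import pickle
from scipy.optimize import least_squares
c=pickle.load(open('w5.pkl','rb'));P=cloud(c);z=P[...,2]
m=(z>.205)&(z<.232);m[250:]=0;m[:, :215]=0;m[:,345:]=0
print(m.sum(),np.nanpercentile(z[m],[5,50,95]))
p=[]
for u in range(228,336,2):
    v=np.nonzero(m[:,u])[0]
    if len(v): p.append([u,v.min()])
p=ray(c,np.array(p),.217)[:,:2]
s=least_squares(lambda x:np.hypot(*(p-x[:2]).T)-.0345,[.482,-.066],loss='soft_l1',f_scale=.0005);print('lid centre',s.x,np.abs(s.fun).mean())
s=least_squares(lambda x:np.hypot(*(p-x[:2]).T)-x[2],[.482,-.066,.034],loss='soft_l1',f_scale=.0005);print(s.x)
E
```

```text
3637 [0.21090673 0.21798076 0.22601742]
lid centre [ 0.48059139 -0.06530291] 0.0005556936151615571
[ 0.48049711 -0.06267624  0.03225396]Traceback (most recent call last):
  File "jar.py", line 9, in <module>
    e=cv2.fitEllipse(cv2.convexHull(ct));print('dark ellipse',e)
cv2.error: OpenCV(4.12.0) /io/opencv/modules/imgproc/src/shapedescr.cpp:361: error: (-201:Incorrect size of input array) There should be at least 5 points to fit the ellipse in function 'fitEllipseNoDirect'
```

```bash
sed -i "s/^ct=.*//; s/^e=cv2.fitEllipse.*//; s/^C=ray.*/C=np.array([0,0,.098])/" jar.py; sh a.sh 287.4 124 .4803 .0105;  python3 -c "
from h import *;plan([.4812,.010,.16],95.5)"
```

```text
gap 0 -12 10 5.0
gap 90 -12 10 5.0
gap 180 -12 10 5.0
gap -90 -12 10 5.0
t 11.07 pos [ 0.4818 -0.0663  0.2405] yaw 95.57 w 0.016 shift [7.61 0.68 8.05] 2 rows of [3.805 0.339 4.023] F [ 0.1  0.7 -2.5] M [-0.03 -0.09  0.  ]
twist(tool z, +=cw from above) 0.07
```

```bash
python3 -m pendant '[{"jaw":0,"linear":[2.6,0.1,0],"twist":0.5},{"jaw":0,"linear":[2.6,0.1,0],"twist":0},{"jaw":0,"linear":[2.4,0.0,0],"twist":0},{"jaw":0,"linear":[0,0,2.5],"twist":0},{"jaw":0,"linear":[0,0,3.0],"twist":0},{"jaw":0,"linear":[0,0,2.5],"twist":0},{"jaw":0,"linear":[0,0,1.2],"twist":0},{"jaw":0,"linear":[0,0,0],"twist":0},{"jaw":0,"linear":[0,0,0],"twist":0},{"jaw":0,"linear":[0,0,0],"twist":0}]'; python3 -c "
from h import *;plan([.4812,.010,.125],95)"
```

```text
time: 11.9
position: [0.4777, 0.0093, 0.1492]
tool_rot: [0.676, 0.737, 0.0, 0.001]
ft_force: [0.6, 0.8, -1.7]
grip_width: 0.0153
grip_force: 58.0
t 11.9 pos [0.4777 0.0093 0.1492] yaw 94.95 w 0.0153 shift [0.04 0.35 2.42] 1 rows of [0.038 0.351 2.421] F [ 0.6  0.8 -1.7] M [-0.03 -0.13 -0.01]
twist(tool z, +=cw from above) -0.05
```

```bash
python3 -m pendant '[{"jaw":0,"linear":[0.05,0.35,0],"twist":0},{"jaw":0,"linear":[0,0,0.9],"twist":0},{"jaw":0,"linear":[0,0,0],"twist":0},{"jaw":0,"linear":[0,0,0],"twist":0}]'; python3 -c "
from h import *;plan([.4812,.010,.125],95)"; python3 -m pendant '[{"jaw":0,"linear":[0,0,0],"twist":0}]'
```

```text
time: 12.23
position: [0.4797, 0.0112, 0.1395]
tool_rot: [0.675, 0.737, -0.0, -0.0]
ft_force: [-0.2, -0.2, -2.2]
grip_width: 0.0152
grip_force: 58.0
t 12.23 pos [0.4797 0.0112 0.1395] yaw 95.02 w 0.0152 shift [-0.14  0.14  1.45] 1 rows of [-0.138  0.144  1.45 ] F [-0.2 -0.2 -2.2] M [-0.02 -0.06 -0.04]
twist(tool z, +=cw from above) 0.02
time: 12.32
position: [0.4798, 0.0113, 0.1397]
tool_rot: [0.675, 0.737, -0.0, -0.0]
ft_force: [-1.4, 0.4, -1.4]
grip_width: 0.0155
grip_force: 58.0
```

```bash
python3 -m pendant '[{"jaw":0,"linear":[-0.1,0.12,0.3],"twist":0},{"jaw":0,"linear":[0,0,0.3],"twist":0},{"jaw":0,"linear":[0,0,0],"twist":0},{"jaw":0,"linear":[0,0,0],"twist":0}]';python3 -m pendant '[{"jaw":0,"linear":[0,0,0.2],"twist":0},{"jaw":0,"linear":[0,0,0.2],"twist":0},{"jaw":0,"linear":[0,0,0],"twist":0}]'; python3 -c "
from h import *;plan([.4812,.010,.125],95)"
```

```text
time: 12.65
position: [0.4809, 0.0103, 0.1333]
tool_rot: [0.676, 0.737, -0.0, -0.0]
ft_force: [0.1, -0.4, -1.9]
grip_width: 0.0153
grip_force: 58.0
time: 12.9
position: [0.4809, 0.0103, 0.1292]
tool_rot: [0.676, 0.737, -0.0, -0.0]
ft_force: [-0.0, -0.2, -2.6]
grip_width: 0.0153
grip_force: 58.0
t 12.9 pos [0.4809 0.0103 0.1292] yaw 95.01 w 0.0153 shift [-0.04  0.03  0.42] 1 rows of [-0.036  0.029  0.422] F [-0.  -0.2 -2.6] M [ 0.02 -0.1  -0.  ]
twist(tool z, +=cw from above) 0.01
```

```bash
python3 -m pendant '[{"jaw":0,"linear":[0,0,0.15],"twist":0},{"jaw":0,"linear":[0,0,0],"twist":0}]'|egrep 'pos|ft';python3 -m pendant '[{"jaw":0,"linear":[0,0,0.1],"twist":0},{"jaw":0,"linear":[0,0,0],"twist":0}]'|egrep 'pos|ft';python3 -m pendant '[{"jaw":0,"linear":[0,0,0.1],"twist":0},{"jaw":0,"linear":[0,0,0],"twist":0}]'|egrep 'pos|ft'
```

```text
position: [0.481, 0.0103, 0.1279]
ft_force: [0.6, -0.3, -1.6]
position: [0.4811, 0.0103, 0.127]
ft_force: [0.3, 0.7, -2.3]
position: [0.4811, 0.0103, 0.126]
ft_force: [0.3, 0.5, -3.6]
```

```bash
python3 -m pendant '[{"jaw":0,"linear":[0,0,0.1],"twist":0},{"jaw":0,"linear":[0,0,0],"twist":0}]'|egrep 'pos|ft';python3 -m pendant '[{"jaw":0,"linear":[0,0,0.05],"twist":0},{"jaw":0,"linear":[0,0,0],"twist":0}]'|egrep 'pos|ft';python3 -m pendant '[{"jaw":0,"linear":[0,0,0.05],"twist":0},{"jaw":0,"linear":[0,0,0],"twist":0}]'|egrep 'pos|ft'; python3 -c "
from h import *;plan([.4812,.010,.125],95)"
```

```text
position: [0.4811, 0.0103, 0.125]
ft_force: [-0.4, -0.5, -3.0]
position: [0.4813, 0.0102, 0.1248]
ft_force: [-1.1, 0.8, -0.3]
position: [0.4815, 0.0102, 0.1246]
ft_force: [-0.7, -0.7, 2.9]
t 13.9 pos [0.4815 0.0102 0.1246] yaw 95.01 w 0.0154 shift [-0.02 -0.04 -0.04] 1 rows of [-0.019 -0.036 -0.038] F [-0.7 -0.7  2.9] M [-0.04  0.01 -0.02]
twist(tool z, +=cw from above) 0.01
```

```bash
cat > st.py <<'E'
from h import *;plan([.4815,.0102,.1245],95)
E
python3 -m pendant '[{"jaw":0,"linear":[0,0,0],"twist":4},{"jaw":0,"linear":[0,0,0],"twist":4},{"jaw":0,"linear":[0,0,0],"twist":4},{"jaw":0,"linear":[0,0,0],"twist":0},{"jaw":0,"linear":[0,0,0],"twist":0}]'>/dev/null; python3 st.py; python3 -m pendant '[{"jaw":0,"linear":[0,0,0],"twist":3},{"jaw":0,"linear":[0,0,0],"twist":3},{"jaw":0,"linear":[0,0,0],"twist":0},{"jaw":0,"linear":[0,0,0],"twist":0}]'>/dev/null; python3 st.py
```

```text
t 14.32 pos [0.4819 0.0101 0.1246] yaw 83.11 w 0.0157 shift [ 0.   -0.04  0.01] 1 rows of [ 0.004 -0.039  0.009] F [ 0.  -0.9  5.4] M [-0.03 -0.11 -0.05]
twist(tool z, +=cw from above) -11.89
t 14.65 pos [0.4818 0.0101 0.1246] yaw 77.1 w 0.0152 shift [-0.   -0.03  0.01] 1 rows of [-0.    -0.029  0.007] F [0.2 0.3 4.9] M [-0.02 -0.1  -0.01]
twist(tool z, +=cw from above) -17.9
```

```bash
for i in 1; do python3 -m pendant '[{"jaw":0,"linear":[0,0,0],"twist":3},{"jaw":0,"linear":[0,0,0],"twist":0},{"jaw":0,"linear":[0,0,0],"twist":0}]'>/dev/null; python3 st.py|head -1; python3 -m pendant '[{"jaw":0,"linear":[0,0,0],"twist":3},{"jaw":0,"linear":[0,0,0],"twist":0},{"jaw":0,"linear":[0,0,0],"twist":0}]'>/dev/null; python3 st.py|head -1; python3 -m pendant '[{"jaw":0,"linear":[0,0,0],"twist":3},{"jaw":0,"linear":[0,0,0],"twist":0},{"jaw":0,"linear":[0,0,0],"twist":0}]'>/dev/null; python3 st.py|head -1;done
```

```text
t 14.9 pos [0.4817 0.0102 0.1245] yaw 74.11 w 0.0153 shift [-0.   -0.02  0.  ] 1 rows of [-0.004 -0.024  0.005] F [0.5 0.3 5.6] M [-0.04 -0.09  0.  ]
t 15.15 pos [0.4818 0.0102 0.1246] yaw 71.11 w 0.0154 shift [-0.   -0.03  0.01] 1 rows of [-0.005 -0.026  0.007] F [0.3 0.6 5.7] M [ 0.02 -0.07  0.  ]
t 15.4 pos [0.4818 0.0102 0.1246] yaw 68.11 w 0.0153 shift [-0.01 -0.03  0.01] 1 rows of [-0.007 -0.026  0.005] F [0.  0.4 5.6] M [-0.02 -0.03 -0.  ]
```

```bash
for i in 1; do python3 -m pendant '[{"jaw":0,"linear":[0,0,0],"twist":3},{"jaw":0,"linear":[0,0,0],"twist":0},{"jaw":0,"linear":[0,0,0],"twist":0}]'>/dev/null; python3 st.py|head -1; python3 -m pendant '[{"jaw":0,"linear":[0,0,0],"twist":2},{"jaw":0,"linear":[0,0,0],"twist":0},{"jaw":0,"linear":[0,0,0],"twist":0}]'>/dev/null; python3 st.py|head -1; python3 -m pendant '[{"jaw":0,"linear":[0,0,0],"twist":2},{"jaw":0,"linear":[0,0,0],"twist":0},{"jaw":0,"linear":[0,0,0],"twist":0}]'>/dev/null; python3 st.py|head -1;done
```

```text
t 15.65 pos [0.4818 0.0102 0.1246] yaw 65.1 w 0.0157 shift [-0.01 -0.03  0.01] 1 rows of [-0.007 -0.027  0.007] F [ 0.9 -0.8  4.9] M [-0.05 -0.04 -0.06]
t 15.9 pos [0.4818 0.0102 0.1246] yaw 63.11 w 0.0156 shift [-0.01 -0.03  0.01] 1 rows of [-0.009 -0.026  0.006] F [0.4 0.2 5.1] M [ 0.   -0.05 -0.05]
t 16.15 pos [0.4817 0.0102 0.1246] yaw 61.11 w 0.0155 shift [-0.01 -0.02  0.01] 1 rows of [-0.009 -0.023  0.006] F [-0.1 -1.   5.6] M [-0.04 -0.01 -0.04]
```

```bash
for i in 1; do python3 -m pendant '[{"jaw":0,"linear":[0,0,0],"twist":2},{"jaw":0,"linear":[0,0,0],"twist":0},{"jaw":0,"linear":[0,0,0],"twist":0}]'>/dev/null; python3 st.py|head -1; python3 -m pendant '[{"jaw":0,"linear":[0,0,0],"twist":2},{"jaw":0,"linear":[0,0,0],"twist":0},{"jaw":0,"linear":[0,0,0],"twist":0}]'>/dev/null; python3 st.py|head -1; python3 -m pendant '[{"jaw":0,"linear":[0,0,0],"twist":2},{"jaw":0,"linear":[0,0,0],"twist":0},{"jaw":0,"linear":[0,0,0],"twist":0}]'>/dev/null; python3 st.py|head -1;done
```

```text
t 16.4 pos [0.4816 0.0102 0.1245] yaw 59.11 w 0.0156 shift [-0.01 -0.01  0.  ] 1 rows of [-0.008 -0.009  0.004] F [-0.2  0.1  5.5] M [-0.04 -0.01  0.02]
t 16.65 pos [0.4815 0.0103 0.1245] yaw 57.11 w 0.0156 shift [-0.01  0.01 -0.  ] 1 rows of [-0.008  0.01  -0.002] F [-0.3 -0.4  4.9] M [ 0.08  0.01 -0.  ]
t 16.9 pos [0.4813 0.0104 0.1244] yaw 55.13 w 0.0155 shift [-0.01  0.02 -0.01] 1 rows of [-0.006  0.024 -0.007] F [-0.7  0.6  5.4] M [0.15 0.03 0.05]
```

```bash
for i in 1; do python3 -m pendant '[{"jaw":0,"linear":[0,0,0.01],"twist":2},{"jaw":0,"linear":[0,0,0],"twist":0},{"jaw":0,"linear":[0,0,0],"twist":0}]'>/dev/null; python3 st.py|head -1; python3 -m pendant '[{"jaw":0,"linear":[0,0,0.02],"twist":2},{"jaw":0,"linear":[0,0,0],"twist":0},{"jaw":0,"linear":[0,0,0],"twist":0}]'>/dev/null; python3 st.py|head -1;done
```

```text
t 17.15 pos [0.4813 0.0104 0.1243] yaw 53.15 w 0.0153 shift [-0.01  0.03 -0.02] 1 rows of [-0.006  0.027 -0.016] F [0.2 0.6 5.5] M [0.14 0.05 0.07]
t 17.4 pos [0.4813 0.0104 0.1243] yaw 51.16 w 0.0155 shift [-0.    0.03 -0.02] 1 rows of [-0.003  0.028 -0.025] F [-0.9  0.7  6.3] M [0.13 0.1  0.16]
```

```bash
for i in 1; do python3 -m pendant '[{"jaw":0,"linear":[0,0,0.02],"twist":2},{"jaw":0,"linear":[0,0,0],"twist":0},{"jaw":0,"linear":[0,0,0],"twist":0}]'>/dev/null; python3 st.py|head -1; python3 -m pendant '[{"jaw":0,"linear":[0,0,0.02],"twist":2},{"jaw":0,"linear":[0,0,0],"twist":0},{"jaw":0,"linear":[0,0,0],"twist":0}]'>/dev/null; python3 st.py|head -1;done
```

```text
t 17.65 pos [0.4814 0.0104 0.1242] yaw 49.18 w 0.0154 shift [-0.01  0.02 -0.03] 1 rows of [-0.007  0.024 -0.032] F [-0.2  1.2  7.7] M [0.15 0.13 0.19]
t 17.9 pos [0.4814 0.0104 0.1241] yaw 47.2 w 0.0154 shift [-0.    0.02 -0.04] 1 rows of [-0.003  0.023 -0.042] F [-1.7  0.9  8.5] M [0.14 0.14 0.22]
```

```bash
for i in 1; do python3 -m pendant '[{"jaw":0,"linear":[0,0,0.01],"twist":2},{"jaw":0,"linear":[0,0,0],"twist":0},{"jaw":0,"linear":[0,0,0],"twist":0}]'>/dev/null; python3 st.py|head -1; python3 -m pendant '[{"jaw":0,"linear":[0,0,0.01],"twist":2},{"jaw":0,"linear":[0,0,0],"twist":0},{"jaw":0,"linear":[0,0,0],"twist":0}]'>/dev/null; python3 st.py|head -1;python3 -m pendant '[{"jaw":0,"linear":[0,0,0.01],"twist":2},{"jaw":0,"linear":[0,0,0],"twist":0},{"jaw":0,"linear":[0,0,0],"twist":0}]'>/dev/null; python3 st.py|head -1;done
```

```text
t 18.15 pos [0.4814 0.0104 0.124 ] yaw 45.22 w 0.0154 shift [-0.    0.02 -0.05] 1 rows of [-0.004  0.021 -0.049] F [-0.7  1.2  8.5] M [0.16 0.2  0.32]
t 18.4 pos [0.4814 0.0104 0.124 ] yaw 43.25 w 0.0152 shift [-0.01  0.02 -0.05] 1 rows of [-0.006  0.025 -0.054] F [-0.8  0.7  8.9] M [0.17 0.17 0.44]
t 18.65 pos [0.4814 0.0104 0.1239] yaw 41.29 w 0.0156 shift [-0.    0.02 -0.06] 1 rows of [-0.004  0.025 -0.062] F [-0.6  2.   8.8] M [0.22 0.2  0.55]
```

```bash
python3 -m pendant '[{"jaw":0,"linear":[0,0,-0.04],"twist":0},{"jaw":0,"linear":[0,0,0],"twist":0},{"jaw":0,"linear":[0,0,0],"twist":0}]'>/dev/null; python3 st.py|head -1; python3 -m pendant '[{"jaw":0,"linear":[0,0,-0.02],"twist":0},{"jaw":0,"linear":[0,0,0],"twist":0},{"jaw":0,"linear":[0,0,0],"twist":0}]'>/dev/null; python3 st.py|head -1
```

```text
t 18.9 pos [0.4813 0.0104 0.1239] yaw 41.23 w 0.0152 shift [-0.    0.03 -0.06] 1 rows of [-0.004  0.027 -0.06 ] F [-0.7  1.3  6.6] M [0.25 0.05 0.52]
t 19.15 pos [0.4813 0.0104 0.1239] yaw 41.18 w 0.0153 shift [ 0.    0.03 -0.06] 1 rows of [ 0.     0.025 -0.057] F [-1.5  1.3  6.2] M [0.3  0.09 0.56]
```

```bash
python3 -m pendant '[{"jaw":0,"linear":[0,0,-0.06],"twist":0},{"jaw":0,"linear":[0,0,0],"twist":0},{"jaw":0,"linear":[0,0,0],"twist":0}]'>/dev/null; python3 st.py|head -1; python3 -m pendant '[{"jaw":0,"linear":[0,0,-0.05],"twist":0},{"jaw":0,"linear":[0,0,0],"twist":0},{"jaw":0,"linear":[0,0,0],"twist":0}]'>/dev/null; python3 st.py|head -1
```

```text
t 19.4 pos [0.4813 0.0104 0.124 ] yaw 41.09 w 0.0158 shift [-0.    0.03 -0.05] 1 rows of [-0.001  0.027 -0.05 ] F [2.2 1.3 0.6] M [ 0.32 -0.29  0.56]
t 19.65 pos [0.4813 0.0104 0.1241] yaw 41.02 w 0.0155 shift [ 0.    0.03 -0.04] 1 rows of [ 0.004  0.029 -0.039] F [ 4.3  1.7 -8.4] M [ 0.32 -0.69  0.6 ]
```

```bash
python3 -m pendant '[{"jaw":0,"linear":[0,0,0.03],"twist":0},{"jaw":0,"linear":[0,0,0],"twist":0},{"jaw":0,"linear":[0,0,0],"twist":0}]'>/dev/null; python3 st.py|head -1; python3 -m pendant '[{"jaw":0,"linear":[0,0,0],"twist":0}]'>/dev/null; python3 st.py|head -1; python3 -m pendant '[{"jaw":0,"linear":[0,0,0],"twist":0}]'>/dev/null; python3 st.py|head -1
```

```text
t 19.9 pos [0.4813 0.0104 0.1241] yaw 41.01 w 0.0152 shift [ 0.01  0.03 -0.04] 1 rows of [ 0.006  0.026 -0.037] F [  4.7   1.9 -10.7] M [ 0.41 -0.76  0.6 ]
t 19.98 pos [0.4812 0.0104 0.1241] yaw 41.01 w 0.0155 shift [ 0.01  0.03 -0.04] 1 rows of [ 0.008  0.031 -0.036] F [  4.7   3.2 -12. ] M [ 0.38 -0.83  0.61]
t 20.07 pos [0.4812 0.0103 0.1241] yaw 41.01 w 0.0149 shift [ 0.01  0.03 -0.04] 1 rows of [ 0.011  0.028 -0.035] F [  4.6   2.8 -11.8] M [ 0.35 -0.83  0.6 ]
```

```bash
python3 -m pendant '[{"jaw":0,"linear":[0,0,0.04],"twist":0},{"jaw":0,"linear":[0,0,0],"twist":0},{"jaw":0,"linear":[0,0,0],"twist":0},{"jaw":0,"linear":[0,0,0],"twist":0}]'>/dev/null; python3 st.py|head -1; python3 -m pendant '[{"jaw":0,"linear":[0,0,0.03],"twist":0},{"jaw":0,"linear":[0,0,0],"twist":0},{"jaw":0,"linear":[0,0,0],"twist":0}]'>/dev/null; python3 st.py|head -1
```

```text
t 20.4 pos [0.4812 0.0103 0.1241] yaw 41.01 w 0.0155 shift [ 0.01  0.03 -0.04] 1 rows of [ 0.012  0.028 -0.037] F [ 3.5  2.6 -9. ] M [ 0.51 -0.75  0.57]
t 20.65 pos [0.4813 0.0103 0.1241] yaw 41.01 w 0.0155 shift [ 0.01  0.03 -0.04] 1 rows of [ 0.01   0.025 -0.041] F [ 2.7  3.2 -5. ] M [ 0.62 -0.56  0.58]
```

```bash
python3 -m pendant '[{"jaw":0.5,"linear":[0,0,0],"twist":0},{"jaw":0.5,"linear":[0,0,0],"twist":0},{"jaw":0.5,"linear":[0,0,0],"twist":0},{"jaw":0.5,"linear":[0,0,0],"twist":0},{"jaw":0.5,"linear":[0,0,-0.5],"twist":0},{"jaw":0.5,"linear":[0,0,-2],"twist":0},{"jaw":0.5,"linear":[0,0,-4],"twist":0},{"jaw":0.5,"linear":[-2,0,-3],"twist":0},{"jaw":0.5,"linear":[-2,0,0],"twist":0},{"jaw":0.5,"linear":[0,0,0],"twist":0},{"jaw":0.5,"linear":[0,0,0],"twist":0}]'; python3 look.py wrist w6
python3 - <<'E'
from h import *;import pickle
c=pickle.load(open('w6.pkl','rb'));P=cloud(c);z=P[...,2]
n=np.hypot(P[...,0]-.481,P[...,1]-.01)
m=(n<.045)&(z>.092)&(z<.112);e=cv2.minEnclosingCircle(P[m][:,:2].astype(np.float32));print('top',m.sum(),e,np.nanmedian(z[m]))
A=np.c_[P[m][:,:2]-[.481,.01],np.ones(m.sum())];print(np.linalg.lstsq(A,z[m],rcond=None)[0])
m=(n<.045)&(z>.118)&(z<.14);p=P[m][:,:2].astype(np.float32);print('bar',cv2.minAreaRect(p),np.nanmedian(z[m]))
E
```

```text
time: 21.57
position: [0.4504, -0.0161, 0.2194]
tool_rot: [0.937, 0.349, 0.0, 0.0]
ft_force: [0.6, -0.6, -0.2]
grip_width: 0.0436
grip_force: 0.0
top 3675 ((0.48027580976486206, 0.010337473824620247), 0.03443949669599533) 0.10156635717084608
[-0.00392943 -0.00187945  0.10142902]
bar ((0.48024559020996094, 0.01039133034646511), (0.052079059183597565, 0.015972331166267395), 44.93303298950195) 0.12362119655941886
```

View pics/w6.png

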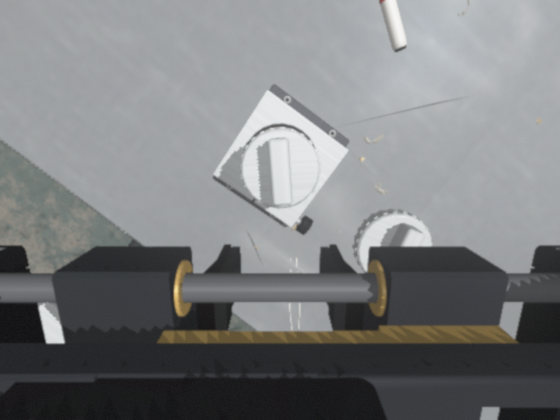

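The lid sits level and centred at (282,168). It has sprung back a little with the jar, and the gripper is clear. The torque read about 0.58 N m. I hand in.

```bash
python3 -c "
from rig import robot;print(robot.hand_in())"
```

```text
the job is handed in; nothing more can be done
None
```

The capsule is in the jar, the lid is screwed on level and centred at about 0.58 N m and released, and the job was handed in at about 21.6 s; hand-in returned no verdict, and I did not re-measure the pot, tweezers and marker, though nothing was seen to touch them.

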